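Take the brake cap off the brown tape's hub

ROBOT

A 6-joint arm with a two-finger parallel gripper is mounted at the origin on the work surface. World frame = base frame: x ahead of the robot, y to its left, z up, the work surface at z = 0. Lengths are in mm, angles in degrees, forces in N, time in s.
With the tool pointing down it reaches from about 300 to 850 mm from the base axis. Payload 4.2 kg.
Tool frame: the origin (TCP) lies at the very end of the fingers, on their centre line; the grasp point (between the pads) lies 19 mm behind it; z points along the fingers, y is the line along which they close (so a half turn about z gives the same grasp; the last joint's range is limited). The gripper opens to 91 mm and grips with 3 to 60 N. Pads are 32 mm wide; open, the fingers measure 118 mm over their backs; the gripper's body (76 mm by 178 mm) begins 60 mm behind the grasp point.
Start: joints at [-70.13, 18.312, 89.639, -0, 72.044, -1.146], TCP at [206.216, -536.766, 213.976] pointing down, gripper open.
Joint ranges: [-177.97, 177.97], [-48.28, 115.42], [12.27, 149.76], [-77.06, 257.06], [2.81, 150.46], [-146.56, 146.56]. Speed limits (degrees/s): [147.25, 147.25, 180, 180, 180, 180].

INTERFACE

Orientations are given as [roll, pitch, yaw] about the fixed x, y, z axes, in that order (R = Rz(yaw) Ry(pitch) Rx(roll)).
In Python, from workcell import env, eyes gives the robot as it stands.
- The arm moves only by the tool send_rows, never from a script. Its argument "targets" is text: rows parted by semicolons, each of 7 numbers parted by spaces: the shift along the tool's x, y, z in m, then the turn, a rotation vector about the tool's x, y, z in degrees, then the opening in per cent of the stroke, from 0 (shut) to 100 (fully open). A call has 1 to 12 rows; each row is the pose to reach, as a shift and turn from the pose commanded when the call began, along the tool's axes at that moment; what a row does not reach only later rows make up. A row lasts 1/12 s, in which the tool goes at most 41.7 mm and 7.16 degrees, less where a joint would pass 70% of its speed; a pose out of reach is approached as far as the arm can. A call with a gripper value outside its range is refused whole. The fingers move at their own pace and stop on an object; "grip_force" is the grip in N (left out, the last holds). Time passes only in rows, so rows that repeat a pose let the fingers close. It gives the time, the measured TCP pose, the force, the opening and the grip force at its end, in the units of the state.
- env.state(): the state, without advancing time (a new reading comes with each control period).
- eyes.grab_frame(name): name is "scene" or "top" or "wrist"; returns a dict with "image" (420x560x3 uint8, blue, green, red), "fovy" (degrees; the focal length in pixels is half the picture's height over the tangent of half this angle, whatever the lens; pixels are square), "cx", "cy" (the principal point, pixels), "D" ([k1, k2, p1, p2, k3] as OpenCV has them; the pictures are not rectified), "eye" and "attitude" of the camera in the world. Camera axes: x right, y up, looking along -z (the intrinsics and any distortion apply to the point x, -y, -z); pixel columns grow to the right and rows downward; lengths in mm; the calibration is good to about 2 mm. A picture is of the moment at which its call begins. There is no depth.
- env.job_done(): hands the job in; it is judged then, once.
The state is a dict: "time_s": time; "qpos": joint angles; "qvel": joint speeds; "effort": joint torques, N m; "ee_pos": TCP position; "ee_rot": TCP orientation; "force": force on the tool from outside, world axes, zero at the start; "torque": the same for the moment, N m; "gripper_width": finger opening in mm; "gripper_force": force on a finger pad.
Only numpy, scipy, OpenCV 4.12 (cv2) and the standard library are available. Lean on these libraries where they do the work, as an engineer would, in place of code of your own. Each camera call takes 0.05 s, during which the arm holds its last target. There are 200 camera calls.

TASK

The brake on the brown tape's hub is slipping and I want to change its felt washer: lift the brown roll off its hub and set it down flat in the green tray, clear of the sides, then unscrew that hub's black brake cap - it may be left- or right-hand threaded, so try it both ways at its seat - and lift it off. Finish still holding the cap in the gripper, level and about 10 cm straight above its spindle, so that I can get the new washer in under it. Leave the white roll, its cap and everything else where they are.

Things in the scene. Friction and masses are not known exactly. Their poses are not given: they have to be found in the camera images.
- station: Twin tape stand bolted to the counter. Blue plate 170 (its x) x 330 (its y) x 12 mm; two upright hubs at y = +85 and -85 mm, x = 0: disc 112 mm across up to 18 mm above the counter, grey hub 68 mm across up to 34 mm, felt washer, spindle up to 54 mm hidden under the cap. Blue cutter post 26 mm wide, 74 mm tall, between the hubs at x = -66 mm. Origin: middle of the underside, z up.
- seat1 (a point): Centre of the top of the felt washer on the stand's +y hub, 36 mm above the counter, where cap1 sits. Axes as the stand's. The hubs spin opposite ways, so one spindle has a left-hand and the other a right-hand thread; which is which is unmarked, hidden, and differs from stand to stand.
- seat2 (a point): The same point of the stand's -y hub, where cap2 sits.
- cap1: Black ribbed round brake cap on the +y hub, 52 mm across, 28 mm tall, 0.12 kg, a white line along its x axis on top. Origin: centre of its underside, z up. Seated: underside 36 mm, top 64 mm above the counter, x axis within 4 degrees of the stand's x. It turns easily; until unscrewed it lifts 3 mm at most.
- cap2: The same cap on the -y hub. Both caps have a coarse two-start quick thread: turned the right way from its start, at its seated height, by about a quarter turn (anything from 60 to 100 degrees) the cap is free and lifts straight off; turned the wrong way it comes up against a stop within 15 degrees.
- brown_roll: Roll of brown parcel tape on either hub, around the cap: 104 mm outside, bore 76 mm (wall 14 mm), 75 mm tall, about 0.25 kg. Origin: centre of its underside, z along its axis. On the hub its underside is 18 mm and its top 93 mm above the counter; the cap's top is 29 mm below the roll's top, in the bore. 4 mm radial play; lifts straight up, rising 50 mm to pass over the cap.
- white_roll: Roll of white tape of the same size on the other hub. It stays there.
- tray: Lime green shallow square tray fixed on the counter, 200 x 200 mm, 18 mm tall, wall and floor 4 mm. Origin: middle of its underside on the counter, axes along its sides.
- washer: New red felt washer, 58 mm across, 3 mm thick, lying on the stand's plate between the hubs. Bystander.
- mug: Lime green mug, 80 mm across, 90 mm tall. Bystander. Origin: centre of its underside.
- tub: White lidded plastic tub, 118 mm across, 78 mm tall. Bystander. Origin: centre of its underside.
- flask: Blue vacuum flask, 68 mm across, 190 mm tall. Bystander. Origin: centre of its underside.
- jar: Glass jar, 92 mm across, 130 mm tall, with willow twigs up to 240 mm. Bystander. Origin: centre of its underside.
- marker: Green marker pen, 14 mm thick, 125 mm long, lying on the counter. Bystander.
Mind the look-alikes: they are no part of the job. What is shaped like the white_roll but blue or purple is not meant. What is shaped like the brown_roll but pink is not meant.

How it is judged (in metres and radians):
On the way, in this order (a step that is already met when the one before it is completed fails the run):
1. the brown roll lies flat in the tray, let go and at rest (x of brown_roll in the frame of tray between -0.048 and 0.048 m and y of brown_roll in the frame of tray between -0.048 and 0.048 m and z of brown_roll in the frame of tray below 0.012 m and angle between brown_roll's own z axis and vertical below 0.08 rad and contact force between the fingers and brown_roll below 0.1 N and linear speed of brown_roll below 0.03 m/s), for 0.2 s.
2. the cap of the hub that carried the brown roll is turned loose while still down on its spindle ((((horizontal distance between white_roll and seat2 below 0.015 m and z of white_roll in the frame of station below 0.024 m) and angle between the x axis of cap1 and the x axis of station, either way round above 0.75 rad and horizontal distance between cap1 and seat1 below 0.01 m and z of cap1 in the frame of station below 0.05 m) or ((horizontal distance between white_roll and seat1 below 0.015 m and z of white_roll in the frame of station below 0.024 m) and angle between the x axis of cap2 and the x axis of station, either way round above 0.75 rad and horizontal distance between cap2 and seat2 below 0.01 m and z of cap2 in the frame of station below 0.05 m))), for 0.05 s.
At the end, for the whole second after the job is handed in: Brown roll flat in the tray (axis within 48 mm of its centre along each side), untouched; its hub's cap held still in the fingers, level to 20 degrees, 60 to 160 mm above its seat, within 50 mm of the spindle's axis, clear of the stand; white roll and other cap in place on their hub (all of step 1 and (((horizontal distance between white_roll and seat2 below 0.015 m and z of white_roll in the frame of station below 0.024 m) and (horizontal distance between cap2 and seat2 below 0.008 m and z of cap2 in the frame of station below 0.041 m and angle between the x axis of cap2 and the x axis of station, either way round below 0.5 rad) and z of cap1 in the frame of station between 0.096 and 0.196 m and horizontal distance between cap1 and seat1 below 0.05 m and angle between cap1's own z axis and vertical below 0.35 rad and contact force between the fingers and cap1 above 1 N and contact force between cap1 and station below 0.1 N and linear speed of cap1 below 0.03 m/s) or ((horizontal distance between white_roll and seat1 below 0.015 m and z of white_roll in the frame of station below 0.024 m) and (horizontal distance between cap1 and seat1 below 0.008 m and z of cap1 in the frame of station below 0.041 m and angle between the x axis of cap1 and the x axis of station, either way round below 0.5 rad) and z of cap2 in the frame of station between 0.096 and 0.196 m and horizontal distance between cap2 and seat2 below 0.05 m and angle between cap2's own z axis and vertical below 0.35 rad and contact force between the fingers and cap2 above 1 N and contact force between cap2 and station below 0.1 N and linear speed of cap2 below 0.03 m/s))); the arm keeps its last pose, push and grip.
It fails at once if the other hub's cap is turned, lifted or knocked off its seat ((horizontal distance between white_roll and seat1 below 0.03 m and not (horizontal distance between cap1 and seat1 below 0.008 m and z of cap1 in the frame of station below 0.041 m and angle between the x axis of cap1 and the x axis of station, either way round below 0.5 rad)) or (horizontal distance between white_roll and seat2 below 0.03 m and not (horizontal distance between cap2 and seat2 below 0.008 m and z of cap2 in the frame of station below 0.041 m and angle between the x axis of cap2 and the x axis of station, either way round below 0.5 rad))).
It fails at once if the white roll is lifted or shoved off its hub (distance of white_roll from where it was at the start of the episode above 0.02 m).
It fails at once if the brown roll is dropped from more than a few centimetres (contact force between brown_roll and anything else below 0.01 N and height (world z) of brown_roll above 0.05 m and linear speed of brown_roll above 0.35 m/s).
It fails at once if another thing on the counter is shoved more than 3 cm (distance of any of washer, mug, tub, flask, jar, marker from where it was at the start of the episode above 0.03 m).
It also fails if it takes over 59 s, if anything falls off the work surface, if the arm or the gripper's body presses on something with over 40 N, if the wrist force passes 120 N, or if a joint passes its speed limit or range.

## Working session

There is one attempt and no reset: what is moved stays moved. The work goes in short steps, Python scripts to look and compute and a tool call to move; the robot and the scene stay as the last step left them, time stands still between calls to the robot, and variables do not carry over. Pictures are saved under pics/ and viewed, at most 10 in all, crops included, and the job is handed in when it is done.

Besides the shell and the picture viewer there is one more tool, called after "Call:" as a command line: name --argument value ..., lists and objects as JSON in quotes. send_rows: Moves the arm, as the interface text tells. Its arguments: {"type":"object","properties":{"targets":{"type":"string"},"grip_force":{"type":"number"}},"required":["targets"]}

```bash
mkdir -p pics; cat > h.py <<'E'
import numpy as np, cv2
from scipy.spatial.transform import Rotation as R
def rot(a):
    a=np.array(a,float)
    return a if a.shape==(3,3) else R.from_euler('xyz',a,degrees=True).as_matrix()
def K(f):
    fl=210/np.tan(np.radians(f['fovy'])/2); return np.array([[fl,0,f['cx']],[0,fl,f['cy']],[0,0,1.]])
def ray(f,u,v):
    p=cv2.undistortPoints(np.array([[[u,v]]],float),K(f),np.array(f['D'],float))[0,0]
    return np.array(f['eye'],float),rot(f['attitude'])@np.array([p[0],-p[1],-1.])
def atz(f,u,v,z):
    e,d=ray(f,u,v); return e+d*(z-e[2])/d[2]
def tri(obs):
    A=np.zeros((3,3));b=np.zeros(3)
    for f,u,v in obs:
        e,d=ray(f,u,v);d=d/np.linalg.norm(d);P=np.eye(3)-np.outer(d,d);A+=P;b+=P@e
    return np.linalg.solve(A,b)
def proj(f,X):
    c=rot(f['attitude']).T@(np.array(X,float)-np.array(f['eye'],float))
    return cv2.projectPoints(np.array([[c[0],-c[1],-c[2]]]),np.zeros(3),np.zeros(3),K(f),np.array(f['D'],float))[0].ravel()
E
python3 - <<'E'
from workcell import env,eyes
import cv2,pickle
fs={}
for n in("top","scene"):
    f=eyes.grab_frame(n);fs[n]=f
    cv2.imwrite(f'pics/{n}1.png',cv2.resize(f['image'],(800,600),interpolation=cv2.INTER_CUBIC))
    print(n,{k:v for k,v in f.items() if k!='image'})
pickle.dump(fs,open('f1.pkl','wb'))
print(env.state())
E
```

```text
top {'fovy': 50.00182700005192, 'cx': 289.3811809418849, 'cy': 216.19653849779644, 'D': array([-0.14668391,  0.        ,  0.        ,  0.        ,  0.        ]), 'eye': array([ 418.78681658,   83.48903431, 1197.45971763]), 'attitude': array([  5.72861696,   0.12246228, -88.32468838])}
scene {'fovy': 54.6858400419769, 'cx': 275.59897812644897, 'cy': 209.2708240823784, 'D': array([0.03533026, 0.        , 0.        , 0.        , 0.        ]), 'eye': array([ 955.79078242, -530.98906745,  815.53143198]), 'attitude': array([44.1224759 ,  0.32053668, 33.72237643])}
{'time_s': 0.1, 'qpos': array([-7.01290300e+01,  1.83481974e+01,  8.97003611e+01, -1.17830850e-03,
        7.20458289e+01, -1.14531988e+00]), 'qvel': array([ 0.07762907, -0.09789785, -0.17896924,  0.02672698,  0.04819463,
        0.05415239]), 'effort': array([ 3.66288186e-04, -4.13331449e+01, -2.32510149e+01,  7.29212863e-02,
        4.22394974e-02, -5.97428948e-05]), 'ee_pos': array([ 206.05422588, -536.30703741,  213.19577169]), 'ee_rot': array([-1.79905609e+02, -7.66536220e-04,  2.10166534e+01]), 'force': array([-0.43785861, -0.14173591,  0.5663673 ]), 'torque': array([-0.01595799,  0.01093836, -0.00893127]), 'gripper_force': 0.0, 'gripper_width': 91.10052801607463}
```

View pics/top1.png

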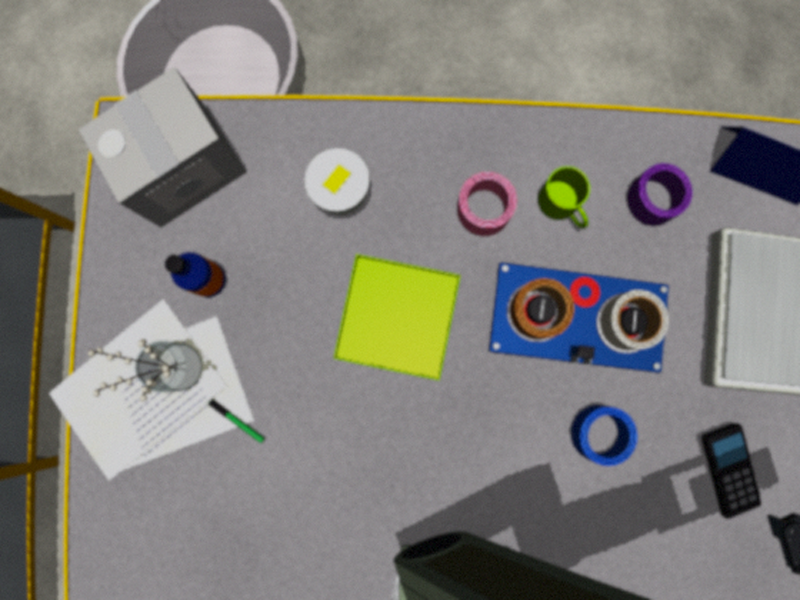

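View pics/scene1.png

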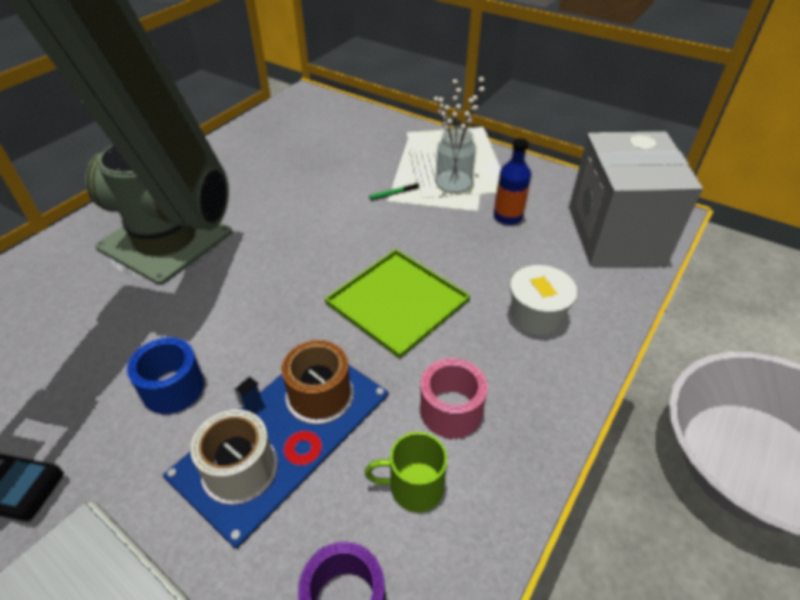

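The top view shows the brown roll at (541,309), the white roll at (633,321), plate corners at (500,262), (669,285), (661,372) and (490,352), and tray corners at (357,255), (460,274), (439,380) and (335,358). In the scene view the brown rim is centred near (316,363). All are in the enlarged 800 px scale. The brown roll is on the +y hub, so cap1 is the one to unscrew.

```bash
cat > m.py <<'E'
from h import *
import pickle
from scipy.optimize import least_squares
fs=pickle.load(open('f1.pkl','rb'));T=fs['top'];S=fs['scene'];k=560/800
def mid(u):return (np.array(u)+.5)*k-.5
print('brown top tri',tri([(T,*mid((541,309))),(S,*mid((316,363)))]),'at93',atz(T,*mid((541,309)),93),atz(S,*mid((316,363)),93))
print('white at93',atz(T,*mid((633,321)),93))
def fit(px,z,hx,hy):
    P=np.array([atz(T,*mid(u),z) for u in px])[:,:2]
    M=np.array([[hx,hy],[hx,-hy],[-hx,-hy],[-hx,hy]])
    r=least_squares(lambda q:(M@np.array([[np.cos(q[2]),np.sin(q[2])],[-np.sin(q[2]),np.cos(q[2])]])+q[:2]-P).ravel(),[*P.mean(0),0])
    return r.x[:2],np.degrees(r.x[2]),np.abs(r.fun).max()
c,a,e=fit([(500,262),(669,285),(661,372),(490,352)],12,85,165);print('station',c,a,e)
ar=np.radians(a);ax=np.array([-np.sin(ar),np.cos(ar)]);print('seat1',c+85*ax,'seat2',c-85*ax)
print('tray',fit([(357,255),(460,274),(439,380),(335,358)],18,100,100))
print('tray tri corner', tri([(T,*mid((460,274))),(S,*mid((400,355)))]))
E
python3 m.py
python3 - <<'E'
import pickle,cv2
f=pickle.load(open('f1.pkl','rb'))
a=cv2.resize(f['top']['image'][175:265,335:475],(800,514),interpolation=cv2.INTER_CUBIC)
cv2.imwrite('pics/crop_top.png',a)
E
```

```text
brown top tri [ 536.64552073 -132.12724291   89.82523338] at93 [ 535.99671847 -131.80112337   93.        ] [ 538.80522099 -133.59764213   93.        ]
white at93 [ 519.61908415 -295.71323879   93.        ]
station [ 530.75014263 -224.1619834 ] -5.538479727576474 2.140612230142608
seat1 [ 538.95385276 -139.55879706] seat2 [ 522.54643249 -308.76516975]
tray (array([522.68348369, 118.39186758]), np.float64(-9.672123055464457), np.float64(2.967803327023489))
tray tri corner [605.42480175   5.11719671  14.05737545]
```

View pics/crop_top.png

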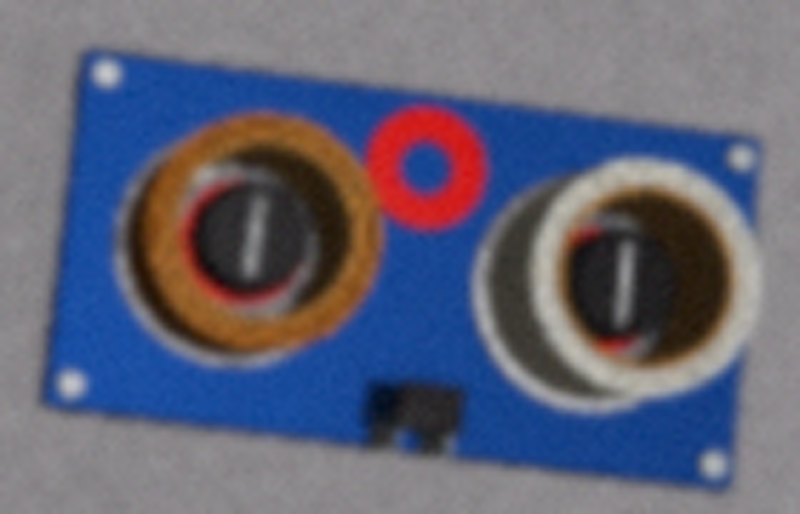

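The enlarged crop shows the brown rim centre at (263,232), cap1's top at (252,238) with its white line about vertical, plate corners at (85,50), (762,135), (733,490) and (42,405), and the white roll rim centre at (646,278).

```bash
cat >> m.py <<'E'
print('---refined')
def mid(u):return (np.array(u)+.5)*140/800-.5+np.array([335,175])
for n,u,z in(('brown',(263,232),93),('cap1',(252,238),64),('white',(646,278),93),('lineA',(262,198),64),('lineB',(248,278),64)):print(n,atz(T,*mid(u),z))
c,a,e=fit([(85,50),(762,135),(733,490),(42,405)],12,85,165);print('station',c,a,e)
ar=np.radians(a);ax=np.array([-np.sin(ar),np.cos(ar)]);print('seat1',c+85*ax,'seat2',c-85*ax)
for X in ([533,-138,64],[*(c+85*ax),93]): print(proj(S,X)/k, proj(T,X)/k)
E
python3 m.py | sed -n '/refined/,$p'
```

```text
---refined
brown [ 538.54573808 -136.9496531    93.        ]
cap1 [ 538.86089196 -137.80968792   64.        ]
white [ 523.25072194 -307.90537019   93.        ]
lineA [ 556.92011423 -142.15917127   64.        ]
lineB [ 520.94262871 -136.18794889   64.        ]
station [ 531.90659967 -223.36975535] -5.429931122878982 1.637414920118431
seat1 [ 539.95001186 -138.75117866] seat2 [ 523.86318748 -307.98833204]
[313.05248739 374.20238155] [541.05696728 312.18966557]
[314.2649769  365.29738961] [544.76470265 306.63646459]
```

```bash
cat >> h.py <<'E'
def go(x,y,z,yaw):
    from workcell import env
    s=env.state();Rt=rot(s['ee_rot']);p=np.array(s['ee_pos'])
    d=Rt.T@(np.array([x,y,z])-p)/1000
    w=R.from_matrix(Rt.T@R.from_euler('xyz',[180,0,yaw],degrees=True).as_matrix()).as_rotvec(degrees=True)
    print('shift',d.round(4),'turn',w.round(2),'| pos',p.round(1),'rot',np.round(s['ee_rot'],2),'q',np.round(s['qpos'],1),'F',np.round(s['force'],1),'T',np.round(s['torque'],2),'w',round(s['gripper_width'],1),'gf',round(s['gripper_force'],1),'t',s['time_s'])
E
python3 -c "
from h import *
go(494.2,-133.3,213,84.6)"
```

```text
shift [ 0.4135 -0.2729  0.0007] turn [-8.000e-02 -5.000e-02 -6.358e+01] | pos [ 206.1 -536.3  213.2] rot [-179.91   -0.     21.02] q [-70.1  18.3  89.7  -0.   72.   -1.1] F [-0.4 -0.1  0.6] T [-0.02  0.01 -0.01] w 91.1 gf 0.0 t 0.1
```

Call:
send_rows --targets "0.4135 -0.273 0 0 0 -63.6 50;0.4135 -0.273 0 0 0 -63.6 50;0.4135 -0.273 0 0 0 -63.6 50;0.4135 -0.273 0 0 0 -63.6 50;0.4135 -0.273 0 0 0 -63.6 50;0.4135 -0.273 0 0 0 -63.6 50;0.4135 -0.273 0 0 0 -63.6 50;0.4135 -0.273 0 0 0 -63.6 50;0.4135 -0.273 0 0 0 -63.6 50;0.4135 -0.273 0 0 0 -63.6 50;0.4135 -0.273 0 0 0 -63.6 50;0.4135 -0.273 0 0 0 -63.6 50"

```text
time_s: 1.1
ee_pos: [495.1, -131.3, 213.7]
ee_rot: [-180.0, -0.0, 84.7]
force: [1.0, -0.3, 0.9]
gripper_width: 45.5
gripper_force: 0.0
```

```bash
python3 - <<'E'
from h import *
from workcell import eyes
import pickle
f=eyes.grab_frame('wrist');pickle.dump(f,open('w1.pkl','wb'))
cv2.imwrite('pics/w1.png',cv2.resize(f['image'],(800,600)))
print(f['eye'],f['attitude'],f['fovy'])
go(494.2,-133.3,110,84.6)
for X in ([539,-137.5,93],[494.2,-133.3,93],[539,-137.5,64]): print(proj(f,X)*800/560)
E
```

```text
[502.23235471 -61.51682693 384.3246294 ] [-14.26605066   0.03078668  -5.32712809] 70.1021284201092
shift [-0.0078 -0.0044  0.1036] turn [ 0.18 -0.3   0.24] | pos [ 498.9 -126.5  213.6] rot [179.82  -0.3   84.84] q [-15.7  12.8  97.4   0.4  69.6 -10.7] F [3.3 3.7 1.2] T [ 0.14 -0.32 -0.04] w 46.0 gf 0.0 t 1.15
[458.31944062 301.54003016]
[394.18583908 301.5013586 ]
[452.98927097 292.44297731]
```

View pics/w1.png

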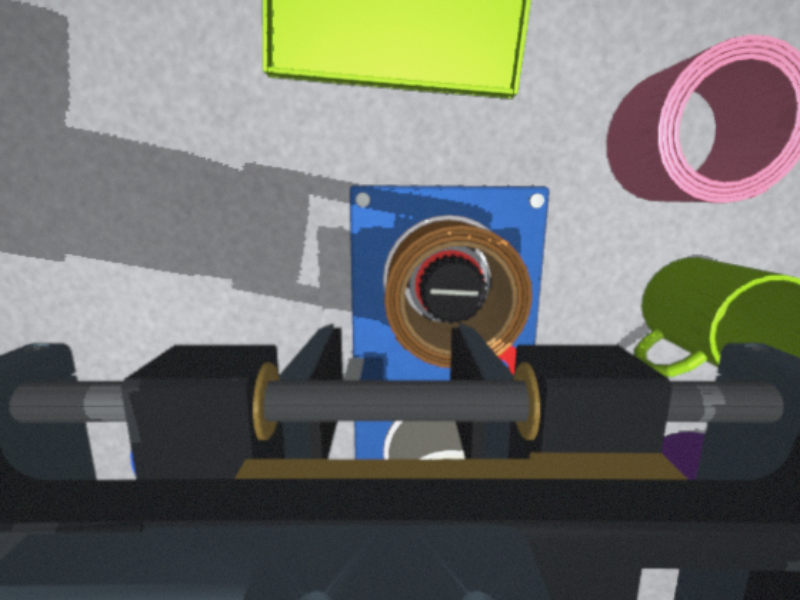

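The wrist view shows the brown rim centred at (458,297) and cap1 at (453,288), about 3 mm towards +y of my prediction. The arm was still settling, so I'll descend part way, let it settle and look again.

Call:
send_rows --targets "0 0 0.03 0 0 0 50;0 0 0.06 0 0 0 50;0 0 0.08 0 0 0 50;0 0 0.08 0 0 0 50;0 0 0.08 0 0 0 50;0 0 0.08 0 0 0 50;0 0 0.08 0 0 0 50;0 0 0.08 0 0 0 50"

```text
time_s: 1.82
ee_pos: [495.2, -134.1, 135.5]
ee_rot: [179.8, 0.0, 84.6]
force: [-0.2, -0.3, 0.1]
gripper_width: 46.0
gripper_force: 0.0
```

```bash
python3 - <<'E'
from h import *
from workcell import eyes
import pickle
go(494.2,-133.3,110,84.6)
f=eyes.grab_frame('wrist');pickle.dump(f,open('w2.pkl','wb'))
go(494.2,-133.3,110,84.6)
cv2.imwrite('pics/w2.png',cv2.resize(f['image'],(800,600)))
print(f['eye'],f['attitude'])
for X in ([539,-137.5,93],[494.2,-133.3,93],[539,-137.5,64]): print(proj(f,X)*800/560)
E
```

```text
shift [ 0.0007 -0.0012  0.0255] turn [ 0.18  0.04 -0.  ] | pos [ 495.2 -134.1  135.5] rot [1.7982e+02 4.0000e-02 8.4600e+01] q [-16.4  16.5 104.6  -0.   58.8 -11. ] F [-0.2 -0.3  0.1] T [ 0.03 -0.07 -0.03] w 46.0 gf 0.0 t 1.8167
shift [ 0.0006 -0.0009  0.0252] turn [0.15 0.03 0.  ] | pos [ 495.  -134.   135.2] rot [1.7985e+02 3.0000e-02 8.4600e+01] q [-16.4  16.5 104.6  -0.   58.8 -11. ] F [-0.7 -1.1 -1.5] T [-0.03 -0.03  0.02] w 45.6 gf 0.0 t 1.8667
[501.84294448 -64.17290447 306.00024332] [-14.31801682  -0.15946812  -5.38971809]
[478.66535236 332.08245589]
[392.59350265 332.19008478]
[469.27537582 316.76575262]
```

View pics/w2.png

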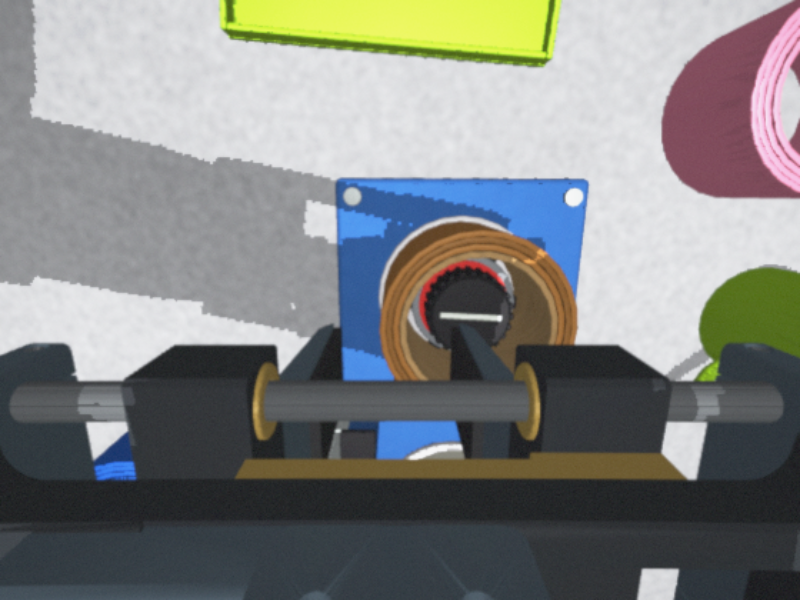

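The second wrist view shows the rim spanning u 381–577 (centre 479,~330) and the cap line at (470,317). Both match the predictions for (539,-137.5), so I'll descend over the near wall.

Call:
send_rows --targets "0.0005 -0.001 0.02 0 0 0 50;0.0005 -0.001 0.04 0 0 0 50;0.0005 -0.001 0.055 0 0 0 50;0.0005 -0.001 0.065 0 0 0 50;0.0005 -0.001 0.065 0 0 0 50;0.0005 -0.001 0.065 0 0 0 50;0.0005 -0.001 0.065 0 0 0 0;0.0005 -0.001 0.065 0 0 0 0;0.0005 -0.001 0.065 0 0 0 0;0.0005 -0.001 0.065 0 0 0 0;0.0005 -0.001 0.065 0 0 0 0;0.0005 -0.001 0.065 0 0 0 0" --grip_force 45

```text
time_s: 2.87
ee_pos: [493.8, -133.2, 69.5]
ee_rot: [179.9, 0.0, 84.6]
force: [0.3, 1.1, 2.7]
gripper_width: 16.0
gripper_force: 42.9
```

Call:
send_rows --targets "0 0 -0.005 0 0 0 0;0 0 -0.015 0 0 0 0;0 0 -0.03 0 0 0 0;0 0 -0.045 0 0 0 0;0 0 -0.06 0 0 0 0;0 0 -0.075 0 0 0 0;0 0 -0.085 0 0 0 0;0 0 -0.09 0 0 0 0;0 0 -0.09 0 0 0 0;0 0 -0.09 0 0 0 0"

```text
time_s: 3.7
ee_pos: [493.0, -133.0, 158.7]
ee_rot: [-180.0, -0.0, 84.6]
force: [-0.5, -1.0, -2.3]
gripper_width: 15.9
gripper_force: 42.9
```

```bash
python3 - <<'E'
from h import *
from workcell import eyes
import pickle
f=eyes.grab_frame('scene');t=eyes.grab_frame('top')
a=cv2.resize(f['image'][170:400,90:370],(640,526));b=cv2.resize(t['image'],(160*1,120))
cv2.imwrite('pics/s2.png',a)
print(proj(f,[539,-137.5,18+90]),proj(f,[539,-137.5,183]))
# tray target: roll centre = tray centre
ty=(522.7,118.4)
go(ty[0]-44.8,ty[1]+4.2,159,84.6)
E
```

```text
[219.30863571 250.96454562] [215.52553894 228.45653919]
shift [ 0.2529 -0.0387 -0.0008] turn [-0.12 -0.02  0.02] | pos [ 492.7 -132.8  158. ] rot [-1.7988e+02 -2.0000e-02  8.4620e+01] q [-16.4  15.1 102.9  -0.   62.1 -11. ] F [-0.   1.  -1.4] T [-0.03  0.01  0.01] w 16.2 gf 42.9 t 3.8
```

View pics/s2.png

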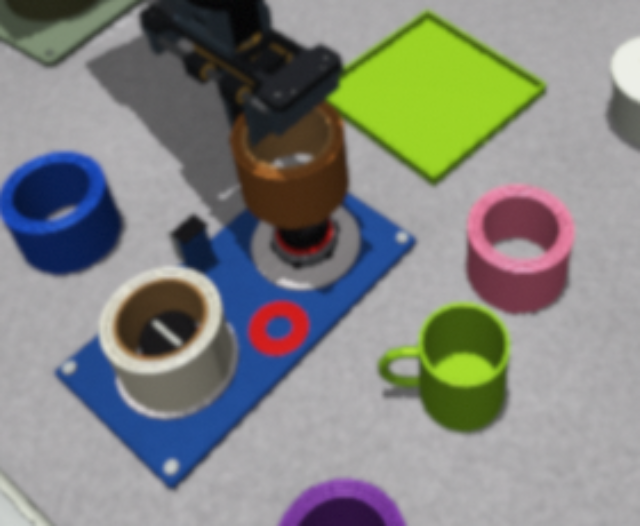

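The roll is lifted and hangs upright in the gripper at crop (290,165), and the stand and cap are undisturbed. Carrying it to the tray.

Call:
send_rows --targets "0.01 -0.0015 0 0 0 0 0;0.03 -0.0045 0 0 0 0 0;0.06 -0.009 0 0 0 0 0;0.09 -0.0135 0 0 0 0 0;0.12 -0.018 0 0 0 0 0;0.15 -0.0225 0 0 0 0 0;0.18 -0.027 0 0 0 0 0;0.21 -0.032 0 0 0 0 0;0.235 -0.036 0 0 0 0 0;0.248 -0.038 0 0 0 0 0;0.253 -0.0385 0 0 0 0 0;0.253 -0.0385 0 0 0 0 0"

```text
time_s: 4.8
ee_pos: [478.2, 123.7, 158.4]
ee_rot: [-179.9, 0.0, 84.7]
force: [0.2, -1.0, -2.5]
gripper_width: 16.2
gripper_force: 43.0
```

Call:
send_rows --targets "0 0 0.015 0 0 0 0;0 0 0.035 0 0 0 0;0 0 0.055 0 0 0 0;0 0 0.075 0 0 0 0;0 0 0.088 0 0 0 0;0 0 0.094 0 0 0 0;0 0 0.097 0 0 0 0;0 0 0.099 0 0 0 0;0 0 0.1 0 0 0 0;0 0 0.1 0 0 0 0;0 0 0.1 0 0 0 0"

```text
time_s: 5.72
ee_pos: [479.3, 122.5, 59.6]
ee_rot: [179.9, -0.0, 84.6]
force: [-0.1, -0.5, -1.6]
gripper_width: 16.0
gripper_force: 43.0
```

```bash
python3 - <<'E'
from h import *
from workcell import eyes
import pickle
go(478,122.6,55.5,84.6)
f=eyes.grab_frame('scene')
a=cv2.resize(f['image'][130:300,170:370],(700,595));cv2.imwrite('pics/s3.png',a)
E
```

```text
shift [-0.     -0.0013  0.0041] turn [ 0.08 -0.02  0.01] | pos [479.3 122.5  59.6] rot [ 1.7992e+02 -2.0000e-02  8.4610e+01] q [ 13.   20.2 112.4  -0.   47.4  18.4] F [-0.1 -0.5 -1.6] T [-0.03 -0.02 -0.01] w 16.0 gf 43.0 t 5.7167
```

View pics/s3.png

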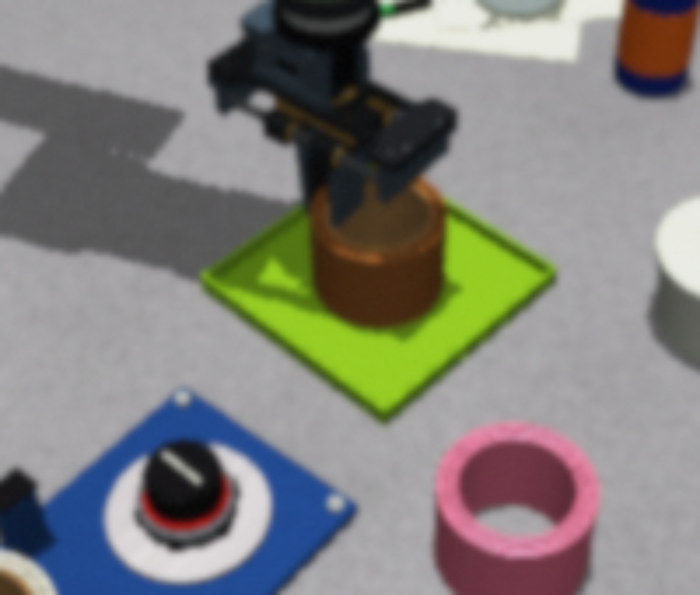

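The roll sits over the tray's middle, upright, at crop (378,250). I'll lower it the last few millimetres and release.

Call:
send_rows --targets "0 0 0.002 0 0 0 0;0 0 0.003 0 0 0 0;0 0 0.004 0 0 0 0;0 0 0.005 0 0 0 0;0 0 0.005 0 0 0 0;0 0 0.005 0 0 0 20;0 0 0.005 0 0 0 35;0 0 0.005 0 0 0 45;0 0 0.005 0 0 0 45;0 0 0.005 0 0 0 45;0 0 0.005 0 0 0 45"

```text
time_s: 6.68
ee_pos: [478.8, 122.5, 53.8]
ee_rot: [-180.0, 0.0, 84.6]
force: [-0.9, -0.1, 0.2]
gripper_width: 40.6
gripper_force: 0.0
```

Call:
send_rows --targets "0 0 -0.01 0 0 0 45;0 0 -0.03 0 0 0 45;0 0 -0.055 0 0 0 45;0 0 -0.08 0 0 0 45;0 0 -0.1 0 0 0 60;0 0 -0.11 0 0 0 90;0 0 -0.11 0 0 0 90;0 0 -0.11 0 0 0 90"

```text
time_s: 7.35
ee_pos: [478.6, 122.4, 163.9]
ee_rot: [180.0, 0.0, 84.6]
force: [-0.9, 0.1, -0.0]
gripper_width: 65.2
gripper_force: 0.0
```

```bash
python3 - <<'E'
from h import *
from workcell import eyes
import pickle
go(539.2,-138,165,76)
f=eyes.grab_frame('scene');t=eyes.grab_frame('top');pickle.dump((f,t),open('f4.pkl','wb'))
a=cv2.resize(f['image'][130:300,170:370],(400,340));b=cv2.resize(t['image'][150:290,220:420],(400,340))
cv2.imwrite('pics/s4.png',np.hstack([a,b]))
E
```

```text
shift [-0.2536  0.0848 -0.001 ] turn [ 0.02 -0.    8.62] | pos [478.6 122.4 163.9] rot [179.98   0.    84.62] q [ 13.   13.3 104.4  -0.   62.2  18.4] F [-0.9  0.1 -0. ] T [-0.05 -0.1  -0.  ] w 65.2 gf 0.0 t 7.35
```

View pics/s4.png

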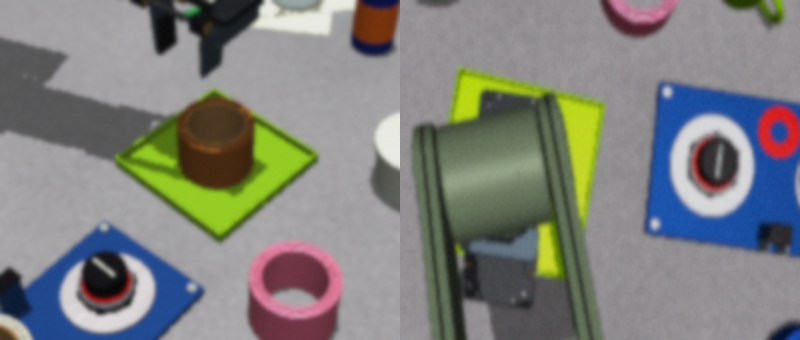

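The brown roll lies flat near the tray's middle (left half, 215,140) and cap1 is exposed on its hub. Moving above it.

Call:
send_rows --targets "-0.02 0.007 0 0 0 1 100;-0.05 0.017 0 0 0 2 100;-0.085 0.028 0 0 0 3 100;-0.12 0.04 0 0 0 4 100;-0.155 0.052 0 0 0 5 100;-0.19 0.064 0 0 0 6 100;-0.22 0.074 0 0 0 7 100;-0.243 0.081 0 0 0 8 100;-0.2535 0.0848 0 0 0 8.6 100;-0.2535 0.0848 0 0 0 8.6 100;-0.2535 0.0848 0 0 0 8.6 100;-0.2535 0.0848 0 0 0 8.6 100"

```text
time_s: 8.45
ee_pos: [538.8, -136.4, 163.3]
ee_rot: [-179.9, -0.0, 76.1]
force: [0.3, -0.0, 0.3]
gripper_width: 91.2
gripper_force: 0.0
```

```bash
python3 - <<'E'
from h import *
from workcell import eyes
import pickle
w=eyes.grab_frame('wrist');t=eyes.grab_frame('top');pickle.dump((w,t),open('f5.pkl','wb'))
go(539.2,-138,41,76)
x0,y0=180,100
cv2.imwrite('pics/w5.png',cv2.resize(w['image'][y0:y0+180,x0:x0+240],(800,600),interpolation=cv2.INTER_CUBIC))
for X in ([539.2,-138,64],[539.2,-138,36]): print((proj(w,X)-[x0,y0]+.5)*800/240-.5)
f,_=pickle.load(open('f4.pkl','rb'))
for n,g,c in(('scene4',f,(222,270)),('wrist',w,None)):
    if c is None: c=proj(w,[539.2,-138,64])
    m=(g['image'].max(2)<70).astype(np.uint8);l,L,s,cc=cv2.connectedComponentsWithStats(m)
    print(n,proj(g,[539.2,-138,64]),[ (s[i].tolist(),cc[i].round(1)) for i in range(1,l) if s[i,4]>150 and np.hypot(*(cc[i]-c))<50])
E
```

```text
shift [-0.0016  0.0006  0.1228] turn [-0.04 -0.02  0.12] | pos [ 539.  -136.3  163.8] rot [-1.7996e+02 -2.0000e-02  7.6120e+01] q [-15.4  18.7  96.6   0.   64.7  -1.5] F [ 0.1 -0.2  0.2] T [-0.04 -0.07  0.04] w 91.4 gf 0.0 t 8.55
[327.16328836 387.65891353]
[327.15770995 364.30562235]
scene4 [221.24919682 263.15081085] [([211, 256, 23, 23, 350], array([222. , 267.7])), ([165, 265, 19, 23, 271], array([174.6, 276.3]))]
wrist [277.79898651 215.94767406] [([251, 184, 54, 56, 2072], array([277.9, 211.6]))]
```

View pics/w5.png

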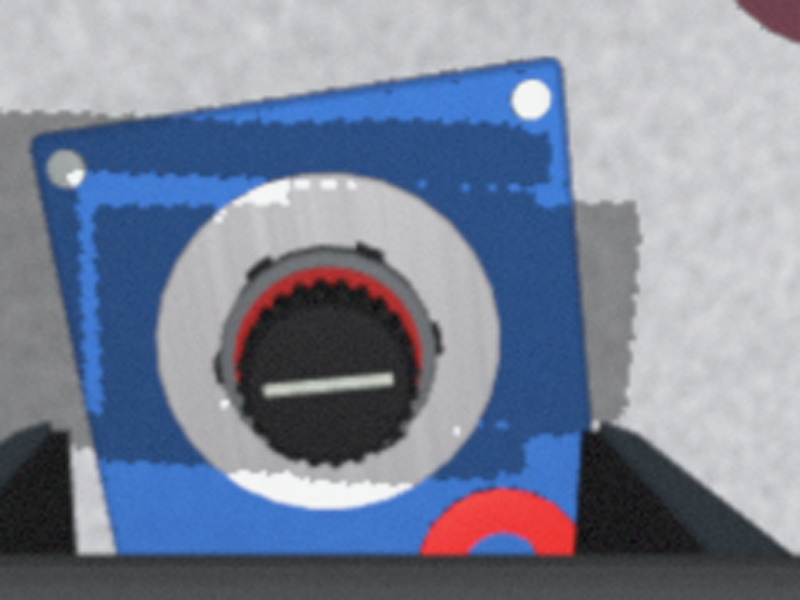

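The cap's white line is centred at (329,385) against a predicted (327,388), so my position is within about 1 mm. Descending to grip.

Call:
send_rows --targets "-0.001 0.0005 0.02 0 0 0 100;-0.001 0.0005 0.05 0 0 0 100;-0.001 0.0005 0.08 0 0 0 100;-0.001 0.0005 0.105 0 0 0 100;-0.001 0.0005 0.117 0 0 0 100;-0.001 0.0005 0.122 0 0 0 100;-0.001 0.0005 0.122 0 0 0 100;-0.001 0.0005 0.122 0 0 0 70;-0.001 0.0005 0.122 0 0 0 30;-0.001 0.0005 0.122 0 0 0 30;-0.001 0.0005 0.122 0 0 0 30;-0.001 0.0005 0.122 0 0 0 30" --grip_force 30

```text
time_s: 9.55
ee_pos: [540.0, -139.1, 42.7]
ee_rot: [179.9, 0.0, 76.0]
force: [-0.1, 0.3, -0.3]
gripper_width: 61.0
gripper_force: 0.0
```

```bash
python3 -c "
from h import *
go(539,-137.5,41,76)"
```

```text
shift [ 0.0013 -0.0014  0.0017] turn [0.08 0.01 0.01] | pos [ 540.  -139.1   42.7] rot [1.7992e+02 1.0000e-02 7.6010e+01] q [-15.6  26.1 105.2  -0.   48.7  -1.6] F [-0.1  0.3 -0.3] T [ 0.02 -0.1   0.  ] w 61.0 gf 0.0 t 9.55
```

Close fully, then test one direction.

Call:
send_rows --targets "0.001 -0.0005 0.001 0 0 0 20;0.001 -0.0005 0.001 0 0 0 10;0.001 -0.0005 0.001 0 0 0 0;0.001 -0.0005 0.001 0 0 0 0;0.001 -0.0005 0.001 0 0 0 0;0.001 -0.0005 0.001 0 0 0 0"

```text
time_s: 10.05
ee_pos: [539.4, -137.8, 41.2]
ee_rot: [180.0, -0.0, 76.0]
force: [-0.4, 1.5, 3.8]
gripper_width: 51.1
gripper_force: 30.0
```

Call:
send_rows --targets "0 0 0 0 0 4 0;0 0 0 0 0 8 0;0 0 0 0 0 12 0;0 0 0 0 0 16 0;0 0 0 0 0 20 0;0 0 0 0 0 24 0;0 0 0 0 0 24 0"

```text
time_s: 10.63
ee_pos: [539.5, -138.4, 41.2]
ee_rot: [179.9, 0.1, 52.1]
force: [-1.1, -1.3, 5.0]
gripper_width: 51.8
gripper_force: 30.0
```

```bash
python3 -c "
from h import *
go(539,-137.5,41,76)"
```

```text
shift [ 0.0004 -0.001   0.0002] turn [  0.05   0.08 -23.86] | pos [ 539.5 -138.4   41.2] rot [1.7993e+02 7.0000e-02 5.2140e+01] q [-1.550e+01  2.610e+01  1.053e+02 -1.000e-01  4.850e+01  2.240e+01] F [-1.1 -1.3  5. ] T [-0.29  0.08  0.83] w 51.8 gf 30.0 t 10.6333
```

Torque reached 0.83 N m, so this direction is against the stop. Reversing.

Call:
send_rows --targets "0 0 0 0 0 -6 0;0 0 0 0 0 -12 0;0 0 0 0 0 -18 0;0 0 0 0 0 -24 0;0 0 0 0 0 -30 0;0 0 0 0 0 -36 0;0 0 0 0 0 -42 0;0 0 0 0 0 -48 0;0 0 0 0 0 -54 0;0 0 0 0 0 -54 0"

```text
time_s: 11.47
ee_pos: [539.9, -138.0, 41.2]
ee_rot: [179.9, 0.0, 106.1]
force: [-0.2, 0.3, 4.1]
gripper_width: 51.8
gripper_force: 30.0
```

```bash
python3 -c "
from h import *
go(539,-137.5,41,76)"
```

```text
shift [ 0.0007 -0.0007  0.0002] turn [7.000e-02 1.000e-02 3.014e+01] | pos [ 539.9 -138.    41.2] rot [1.7993e+02 2.0000e-02 1.0614e+02] q [-15.5  26.1 105.3   0.   48.5 -31.7] F [-0.2  0.3  4.1] T [ 0.05 -0.12  0.08] w 51.8 gf 30.0 t 11.4667
```

Torque is near zero, so it turns freely this way. Continuing past the release angle.

Call:
send_rows --targets "0 0 0 0 0 -6 0;0 0 0 0 0 -12 0;0 0 0 0 0 -18 0;0 0 0 0 0 -24 0;0 0 0 0 0 -30 0;0 0 0 0 0 -36 0;0 0 0 0 0 -42 0;0 0 0 0 0 -48 0;0 0 0 0 0 -54 0;0 0 0 0 0 -60 0;0 0 0 0 0 -66 0;0 0 0 0 0 -70 0"

```text
time_s: 12.47
ee_pos: [539.9, -138.0, 41.2]
ee_rot: [-180.0, 0.1, 176.1]
force: [-0.8, -1.7, 3.0]
gripper_width: 51.9
gripper_force: 30.0
```

Call:
send_rows --targets "0 0 0 0 0 0 0;0 0 0 0 0 0 0;0 0 -0.001 0 0 0 0;0 0 -0.002 0 0 0 0;0 0 -0.004 0 0 0 0;0 0 -0.006 0 0 0 0;0 0 -0.006 0 0 0 0"

```text
time_s: 13.05
ee_pos: [539.0, -137.7, 46.9]
ee_rot: [180.0, -0.0, 176.0]
force: [-0.5, 0.2, -1.5]
gripper_width: 51.5
gripper_force: 30.0
```

```bash
python3 -c "
from h import *
go(539,-137.5,41,76)"
```

```text
shift [0.0001 0.0002 0.0059] turn [-4.000e-02 -4.000e-02  9.999e+01] | pos [ 539.  -137.7   46.9] rot [ 1.7999e+02 -5.0000e-02  1.7599e+02] q [ -15.5   25.7  105.    -0.    49.4 -101.5] F [-0.5  0.2 -1.5] T [ 0.06 -0.1  -0.02] w 51.5 gf 30.0 t 13.05
```

It lifted 6 mm with only the cap's weight on the wrist, so it is free. Raising it to about 100 mm.

Call:
send_rows --targets "0 0 -0.005 0 0 0 0;0 0 -0.015 0 0 0 0;0 0 -0.03 0 0 0 0;0 0 -0.045 0 0 0 0;0 0 -0.06 0 0 0 0;0 0 -0.075 0 0 0 0;0 0 -0.087 0 0 0 0;0 0 -0.094 0 0 0 0;0 0 -0.094 0 0 0 0;0 0 -0.094 0 0 0 0;0 0 -0.094 0 0 0 0;0 0 -0.094 0 0 0 0"

```text
time_s: 14.05
ee_pos: [538.8, -137.7, 140.1]
ee_rot: [180.0, -0.1, 176.0]
force: [0.6, 0.2, -2.3]
gripper_width: 51.5
gripper_force: 30.0
```

```bash
python3 - <<'E'
from h import *
from workcell import eyes
go(539,-137.5,141,176)
f=eyes.grab_frame('scene')
cv2.imwrite('pics/s6.png',cv2.resize(f['image'][130:400,70:430],(800,600)))
E
```

```text
shift [-0.0002  0.0002 -0.0009] turn [ 0.02 -0.1   0.01] | pos [ 538.8 -137.7  140.1] rot [ 1.7998e+02 -1.0000e-01  1.7601e+02] q [ -15.5   20.    98.5   -0.    61.7 -101.5] F [ 0.6  0.2 -2.3] T [ 0.08 -0.11  0.01] w 51.5 gf 30.0 t 14.05
```

View pics/s6.png

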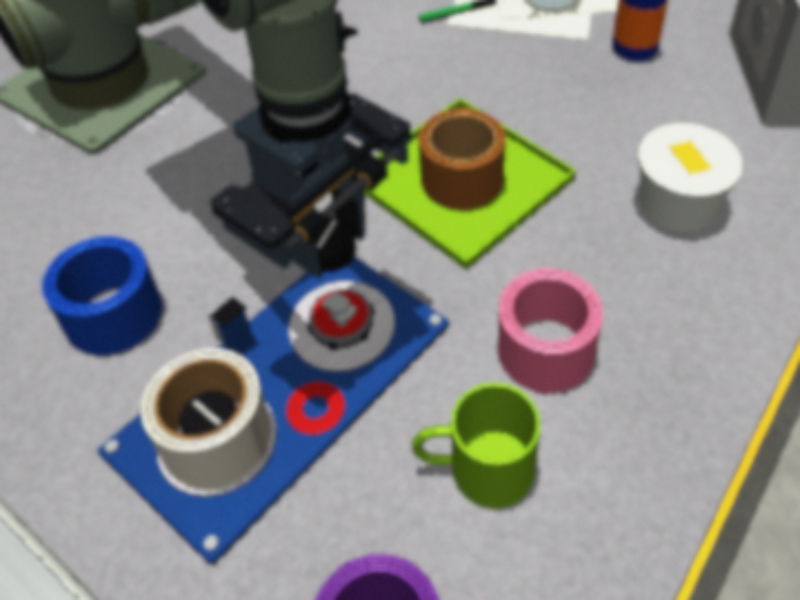

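The cap is held level at (330,235) above the bare spindle at (340,308). The brown roll is flat in the tray, and the white roll and its cap are in place.

```bash
python3 -c "
from workcell import env
print(env.job_done())"
```

```text
the job is handed in; nothing more can be done
None
```

The brown roll is flat in the green tray, and its hub's brake cap is unscrewed and held level about 100 mm above the spindle; I've handed the job in, but no verdict came back.

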